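Open the sandwich grill and close its drip tray

ROBOT

A 6-joint arm with a two-finger parallel gripper is mounted at the origin on the work surface. World frame = base frame: x ahead of the robot, y to its left, z up, the work surface at z = 0. Lengths are in m, angles in degrees, forces in N, time in s.
With the tool pointing down it reaches from about 0.25 to 0.725 m from the base axis. Payload 9.7 kg.
Tool frame: the origin (TCP) lies at the very end of the fingers, on their centre line; the grasp point (between the pads) lies 19 mm behind it; x points along the fingers, y is the direction in which the jaws open and shut, and the axes are right-handed (so a half turn about x gives the same grasp; the last joint's range is limited). The gripper opens to 85 mm and grips with 20 to 120 N. Pads are 22 mm wide; open, the fingers measure 114 mm over their backs; the gripper's body (76 mm by 85 mm) begins 54 mm behind the grasp point. The pads swing forward as they close: fully open they stand 13 mm farther back than shut.
Start: joints at [75.516, 4.979, 10.078, 95.1, 0, 90], TCP at [0.138, 0.533, 0.231] pointing down, gripper open.
Joint ranges: [-179.16, 179.16], [-48.56, 103.87], [-65.8, 70.77], [-126.05, 130.52], [-82.76, 87.17], [-180, 180]. Speed limits (degrees/s): [127.2, 127.2, 147.25, 180, 180, 180].

INTERFACE

Orientations are given as [roll, pitch, yaw] about the fixed x, y, z axes, in that order (R = Rz(yaw) Ry(pitch) Rx(roll)).
In Python, from workcell import get_obs, cams, bot gives the robot as it stands.
- The arm moves only by the tool apply_moves, never from a script. Its argument "rows" is a list that holds one entry, the list of rows, each a list of 7 numbers: the shift along the tool's x, y, z in mm, then the turn, a rotation vector about the tool's x, y, z in rad, then the opening, from 0 (shut) to 1 (fully open). A call has 1 to 20 rows; each row is the pose to reach, as a shift and turn from the pose measured when the call began, along the tool's axes at that moment; what a row does not reach only later rows make up. A row lasts 1/10 s, in which the tool goes at most 50 mm and 8.59 degrees, less where a joint would pass 70% of its speed; a pose out of reach is approached as far as the arm can. A call with a gripper value outside its range is refused whole. The fingers move at their own pace and stop on an object; "newtons" is the grip in N (left out, the last holds). Time passes only in rows, so rows that repeat a pose let the fingers close. It gives the time, the measured TCP pose, the force and the opening at its end, in the units of the state.
- get_obs(): the state, without advancing time (a new reading comes with each control period).
- cams.camera(name): name is "side" or "top"; returns a dict with "pixels" (420x560x3 uint8, red, green, blue), "range_z" (420x560 float32, m along the optical axis (not along the pixel's ray), 0 where there is no reading), "fx", "fy", "cx", "cy" (pixels), "eye" and "attitude" of the camera in the world. Camera axes: x right, y up, looking along -z (the intrinsics and any distortion apply to the point x, -y, -z); pixel columns grow to the right and rows downward; lengths in m; the calibration is good to about 2 mm. A picture is of the moment at which its call begins.
- bot.job_done(): hands the job in, once; it reports no verdict.
Trained networks look in a picture, given as the dict that the camera call returned (one of the last four; its "shot" number tells which), for a name from the list of things; names that differ only in an ending like _2 or _b are one class to them, and where a whole thing is asked for, a point or a joint stands for the part that bears it (a point fixed in the world has none). Each returns a list of dicts, best first, with "confidence" (0 to 1); they miss things now and then, are a little off and sometimes report something else, mostly with a low value. They report only what shows in the picture. A call takes as long as a camera call.
- cams.find_in(label, picture): "at" ([x, y, z] in m, in world coordinates, good to about 4 mm: the middle of the surface that is visible of it).
The state is a dict: "time": time; "q": joint angles; "qd": joint speeds; "joint_efforts": joint torques, N m; "ee_pos": TCP position; "tcp_rot": TCP orientation; "wrist_force": force on the tool from outside, world axes, zero at the start; "torque": the same for the moment, N m; "opening": finger opening in m.
Only numpy, scipy, OpenCV 4.12 (cv2) and the standard library are available. Lean on these libraries where they do the work, as an engineer would, in place of code of your own. Each camera call takes 0.05 s, during which the arm holds its last target.

TASK

Get the sandwich grill ready for use: push its drip tray fully home, and push the lid up by its bar handle past the balance point so that it stays open by itself, resting back against its stop. Push gently with the fingertips or the outside of the fingers, never gripping the handle and never flinging the lid. Leave everything else on the counter standing where it is; either of the two may be done first.

Things in the scene. Friction and masses are not known exactly. Their poses are not given: they have to be found in the camera images.
- grill: Compact aluminium sandwich grill, fixed, sideways to the robot: its x axis (front to hinge) points to world +y within 0.4 rad; y lies along handle and hinge, z up. Origin on the counter: base x -130 (front, tray side) to +100, 300 wide, 85 high; closed lid x -80 to +90, top 131 high. A pepper mill stands by its front corner near (-200, -160), a salt shaker beside it near (-30, -195).
- hinge (a point): Middle of the lid's hinge axis, which runs along the grill's y: at (115, 0, 97) in the grill's frame.
- bar (a point): Middle of the lid's handle: straight black round bar, 16 thick, 230 long along the grill's y, on posts at its ends, 84 above the lid's top with free space beneath. Closed: at (-60, 0, 215) in the grill's frame. Swings at radius 211 about the hinge, starting 34 deg above level on the front side, up and back to 300 high. Pushed from the front along its arc it gives way at under 15 N.
- lid (a joint): Opening angle of the lid, rad: 0 closed, 1.25 open against its stop. It has a counterweight (steel roll) behind the hinge: let go below about 0.75 it falls shut, above that it goes on to the stop by itself in a second or two, damped. Raised, the lid panel's front edge stands before and slightly below the bar, about 90 from it: fingers in front of the bar draw back upwards first, not straight back.
- tray_front (a point): Centre of the drip tray's front face, which looks to the grill's -x. The front is a solid dark block 180 wide, 30 deep (x), 28 tall; the face's middle is 26 above the counter, its top edge 40. Fully home, the face is at x = -160 in the grill's frame, 30 before the base's front.
- tray (a joint): How far the drip tray is pulled out, m: 0 fully home against its stop, 0.06 at most. It slides along the grill's x, pushed in towards the hinge; about 2 N of friction, and it stays where it is left.
- shaker: Bystander, loose, not to be disturbed: steel salt shaker, 44 wide, 80 tall. Origin under its middle.
- mill: Bystander, loose, not to be disturbed: dark wooden pepper mill, 48 wide, 100 tall. Origin under its middle.
- mug: Bystander, loose, not to be disturbed: white mug, 80 wide, 90 tall. Origin under its middle.
- bowl: Bystander, loose, not to be disturbed: white bowl, 130 wide, 60 tall. Origin under its middle.
- can: Bystander, loose, not to be disturbed: food can, 74 wide, 100 tall. Origin under its middle.
- jar: Bystander, loose, not to be disturbed: glass jar, 70 wide, 110 tall. Origin under its middle.

How it is judged (in metres and radians):
At the end, for the whole second after the job is handed in: The lid rests open by itself at 1.15 rad or more, at rest, and the drip tray is within 5 mm of fully home (value of joint lid above 1.15 rad and velocity of joint lid below 0.1 rad/s and value of joint tray below 0.005 m); the robot touches nothing.
It fails at once if the lid is flung or slammed (faster than 2.5 rad/s) (velocity of joint lid above 2.5 rad/s or velocity of joint lid below -2.5 rad/s).
It fails at once if the bar handle is taken between the fingers (distance between the grasp point and bar below 0.11 m and x of the grasp point in the frame of bar between -0.009 and 0.009 m and z of the grasp point in the frame of bar between -0.009 and 0.009 m).
It fails at once if a bystander is lifted, tipped or moved by more than 30 mm (distance of any of shaker, mill, mug, bowl, can, jar from where it was at the start of the episode above 0.03 m or angle between any of shaker, mill, mug, bowl, can, jar's own z axis and vertical above 0.5 rad).
It also fails if it takes over 51 s, if anything falls off the work surface, if the arm or the gripper's body presses on something with over 40 N, if the wrist force passes 120 N, or if a joint passes its speed limit or range.

## Working session

There is one attempt and no reset: what is moved stays moved. The work goes in short steps, Python scripts to look and compute and a tool call to move; the robot and the scene stay as the last step left them, time stands still between calls to the robot, and variables do not carry over. Pictures are saved under pics/ and viewed, and the job is handed in when it is done.

Besides the shell and the picture viewer there is one more tool, called after "Emit:" as name(argument=value, ...), one argument or row to a line, values as JSON. apply_moves: Moves the arm, as the interface text tells. Its arguments: {"type":"object","properties":{"rows":{"type":"array"},"newtons":{"type":"number"}},"required":["rows"]}

```bash
ls; mkdir -p pics; cat > h.py <<'E'
import numpy as np, cv2
from workcell import get_obs, cams, bot
def P(c,u,v,z=None):
    z=c["range_z"][v,u] if z is None else z
    p=np.array([(u-c["cx"])/c["fx"]*z,-(v-c["cy"])/c["fy"]*z,-z])
    return p
E
python3 - <<'E'
from h import *
o=get_obs(); print({k:np.round(v,3).tolist() if not isinstance(v,(int,float)) else v for k,v in o.items()})
for n in ("side","top"):
    c=cams.camera(n); cv2.imwrite(f"pics/{n}0.png",c["pixels"][:,:,::-1]); print(n,{k:c[k] for k in c if k not in("pixels","range_z")})
    for l in "grill hinge bar lid tray_front tray shaker mill mug bowl can jar".split():
        print(l,[(np.round(d["at"],3).tolist(),round(d["confidence"],2)) for d in cams.find_in(l,c)[:3]])
E
```

```text
pics
{'time': 0.0, 'q': [75.516, 5.011, 10.036, 95.1, 0.001, 90.0], 'qd': [-0.026, -0.062, 0.066, -0.022, -0.027, -0.009], 'joint_efforts': [-0.002, -52.038, 46.481, 0.016, -0.0, -0.0], 'ee_pos': [0.137, 0.532, 0.231], 'tcp_rot': [-90.712, 89.925, -105.196], 'wrist_force': [0.269, -0.432, 0.166], 'torque': [0.005, 0.017, 0.001], 'opening': 0.0854803922781583}
side {'fx': 507.432410606938, 'fy': 507.432410606938, 'cx': 285.33778458610533, 'cy': 213.00573314032482, 'eye': array([ 1.54036105, -0.90262692,  1.19670289]), 'attitude': array([51.04641225,  1.23872493, 44.05011741]), 'shot': 1}
grill [([0.532, 0.062, 0.102], 0.69)]
hinge [([0.543, 0.064, 0.103], 0.89)]
bar [([0.508, 0.105, 0.129], 0.7)]
lid [([0.509, 0.109, 0.127], 0.73), ([0.534, 0.063, 0.102], 0.65)]
tray_front [([0.548, -0.035, 0.024], 0.73)]
tray [([0.551, -0.037, 0.02], 0.73), ([0.534, 0.059, 0.102], 0.42)]
shaker [([0.692, 0.14, 0.046], 0.54)]
mill [([0.717, -0.028, 0.053], 0.55)]
mug [([0.514, -0.46, 0.057], 0.79)]
bowl [([0.609, 0.487, 0.038], 0.59)]
can [([0.491, 0.433, 0.056], 0.53)]
jar [([0.664, -0.464, 0.081], 0.84)]
top {'fx': 533.8019026306195, 'fy': 533.8019026306195, 'cx': 285.40919106042253, 'cy': 222.00384129214532, 'eye': array([ 0.46108318, -0.01598168,  1.52528588]), 'attitude': array([  7.27061962,   0.88345287, -91.392135  ]), 'shot': 2}
grill [([0.494, 0.111, 0.134], 0.66)]
hinge [([0.496, 0.11, 0.131], 0.91)]
bar [([0.676, 0.152, 0.076], 0.18)]
lid [([0.479, 0.148, 0.123], 0.94)]
tray_front [([0.544, -0.039, 0.024], 0.76)]
tray [([0.546, -0.039, 0.032], 0.74)]
shaker [([0.676, 0.152, 0.078], 0.64), ([0.542, -0.039, 0.032], 0.38)]
mill [([0.695, -0.016, 0.086], 0.69)]
mug []
bowl [([0.624, 0.474, 0.024], 0.84)]
can [([0.46, 0.43, 0.1], 0.67)]
jar [([0.639, -0.444, 0.11], 0.69)]
```

View pics/side0.png

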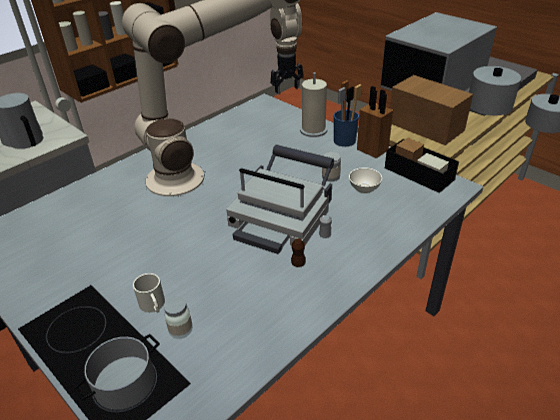

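View pics/top0.png

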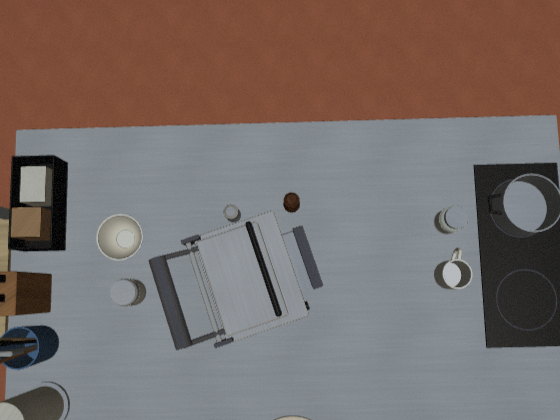

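The side view shows the closed grill at about (280,205) with its tray pulled out at (262,237). The mill is at (298,252) and the shaker at (325,227). In the top view the bar runs from (250,222) to (282,316) and the tray front is at about (308,257). Next I'll fit the grill pose.

```bash
cat >> h.py <<'E'
from scipy.spatial.transform import Rotation as R
def cloud(c):
    z=c["range_z"]; v,u=np.mgrid[:z.shape[0],:z.shape[1]]
    p=np.stack([(u-c["cx"])/c["fx"]*z,-(v-c["cy"])/c["fy"]*z,-z],-1)
    return p@R.from_euler("xyz",c["attitude"],degrees=True).as_matrix().T+c["eye"]
E
python3 - <<'E'
from h import *
c=cams.camera("top"); W=cloud(c); ok=c["range_z"]>0; g=c["pixels"].astype(int).sum(2)
print("table z",np.median(W[150:180,300:450,2]))
box=np.zeros(ok.shape,bool); box[205:360,150:335]=1
z=W[...,2]
bar=W[ok&box&(z>.195)&(z<.25)&(W[...,1]<.2)]
m=bar.mean(0); u,s,vt=np.linalg.svd(bar[:,:2]-m[:2]); d=vt[0]; t=(bar[:,:2]-m[:2])@d
print("bar n",len(bar),"zmax",np.percentile(bar[:,2],[5,50,95]),"mean",m,"dir",d,"ext",t.min(),t.max(), "mid",m[:2]+d*(t.min()+t.max())/2)
xd=np.array([-d[1],d[0]]); xd*=np.sign(xd[1]); yaw=np.arctan2(xd[1],xd[0]);print("yaw x axis",np.degrees(yaw))
lid=W[ok&box&(abs(z-.131)<.008)]
def ext(q,n):
    yd=np.array([-xd[1],xd[0]]); a=q[:,:2]@xd;b=q[:,:2]@yd; print(n,len(q),"x",np.percentile(a,[1,99]),"y",np.percentile(b,[1,99]), "z",np.median(q[:,2]))
ext(lid,"lid");ext(bar,"bar")
ext(W[ok&box&(abs(z-.085)<.006)],"base")
tr=W[225:290,290:330]; tm=ok[225:290,290:330]&(abs(tr[...,2]-.040)<.009); ext(tr[tm],"tray")
E
```

```text
table z -0.0009267365722579468
bar n 641 zmax [0.21506781 0.22065289 0.22577383] mean [0.51309291 0.05667065 0.22051922] dir [-0.95351864 -0.30133405] ext -0.1234835755945182 0.11932187600433519 mid [0.51507704 0.05729768]
yaw x axis 107.5377470777035
lid 5859 x [-0.11838737  0.11418292] y [-0.63494039 -0.38150202] z 0.13013907738267183
bar 641 x [-0.10818333 -0.09276689] y [-0.62662993 -0.39000845] z 0.22065288627980117
base 2782 x [-0.17015632  0.0586589 ] y [-0.6907488  -0.35992648] z 0.08416478993523202
tray 691 x [-0.23446382 -0.20317193] y [-0.59579501 -0.42112284] z 0.03875268524198239
```

```bash
cat >> h.py <<'E'
yaw=np.radians(107.54); xd=np.array([np.cos(yaw),np.sin(yaw),0]); yd=np.array([-xd[1],xd[0],0]); G=np.c_[xd,yd,[0,0,1]]
O=-.0400*xd-.5082*yd
def g2w(p): return O+G@(np.array(p)/1000)
def w2g(p): return G.T@(np.array(p)-O)*1000
def st():
    o=get_obs(); M=R.from_euler("xyz",o["tcp_rot"],degrees=True).as_matrix(); return o,M
def plan(pg,Rt=None):
    o,M=st(); d=M.T@(g2w(pg)-o["ee_pos"])*1000
    r=R.from_matrix(M.T@Rt).as_rotvec() if Rt is not None else None
    return np.round(d,1), None if r is None else np.round(r,3)
dn=np.array([0,0,-1.])
def ori(zdir): return np.c_[dn,np.cross(zdir,dn),zdir]
E
python3 - <<'E'
from h import *
o,M=st(); print(M.round(3)); print("tcp grill",w2g(o["ee_pos"]).round(1))
for n,z in (("+xd",xd),("-xd",-xd),("+yd",yd),("-yd",-yd)):
    print(n,plan([-115,0,400],ori(z)), plan([-115,0,195],ori(z)))
E
```

```text
[[-0.     0.25   0.968]
 [-0.     0.968 -0.25 ]
 [-1.    -0.     0.   ]]
tcp grill [506.3 216.6 231.3]
+xd (array([-168.7, -411.9,  513.1]), array([-2.13, -0.  ,  0.  ])) (array([  36.3, -411.9,  513.1]), array([-2.13, -0.  ,  0.  ]))
-xd (array([-168.7, -411.9,  513.1]), array([1.012, 0.   , 0.   ])) (array([  36.3, -411.9,  513.1]), array([1.012, 0.   , 0.   ]))
+yd (array([-168.7, -411.9,  513.1]), array([2.583, 0.   , 0.   ])) (array([  36.3, -411.9,  513.1]), array([2.583, 0.   , 0.   ]))
-yd (array([-168.7, -411.9,  513.1]), array([-0.559, -0.   ,  0.   ])) (array([  36.3, -411.9,  513.1]), array([-0.559, -0.   ,  0.   ]))
```

Emit:
apply_moves(
  rows=[
    [[-45,0,0,0,0,0,0],[-90,0,0,0,0,0,0],[-130,0,0,0,0,0,0],[-168,-20,25,0.05,0,0,0],[-168,-48,60,0.12,0,0,0],[-168,-76,95,0.19,0,0,0],[-168,-104,130,0.26,0,0,0],[-168,-132,165,0.33,0,0,0],[-168,-160,200,0.4,0,0,0],[-168,-188,235,0.47,0,0,0],[-168,-216,270,0.54,0,0,0],[-168,-244,305,0.61,0,0,0],[-168,-272,340,0.68,0,0,0],[-168,-300,375,0.75,0,0,0],[-168,-328,410,0.82,0,0,0],[-168,-356,445,0.89,0,0,0],[-168,-384,480,0.96,0,0,0],[-168,-412,513,1.012,0,0,0],[-168,-412,513,1.012,0,0,0],[-168,-412,513,1.012,0,0,0]],
  ],
)

```text
time: 3.35
ee_pos: [0.5315, 0.0045, 0.3987]
tcp_rot: [-115.6, 89.9, 171.8]
wrist_force: [-0.4, 1.1, 0.0]
opening: 0.0001
```

```bash
python3 - <<'E'
from h import *
o,M=st(); print(o["time"],M.T@G, w2g(o["ee_pos"]).round(1),o["opening"],np.round(o["q"],1),o["wrist_force"]); 
print(plan([-115,0,192],ori(-xd)))
for n in ("side","top"):
    c=cams.camera(n); cv2.imwrite(f"pics/{n}1.png",c["pixels"][:,:,::-1])
E
```

```text
3.35 [[ 5.63062636e-04  1.16742354e-03 -9.99999160e-01]
 [-1.80074703e-03 -9.99997696e-01 -1.16843577e-03]
 [-9.99998220e-01  1.80140342e-03 -5.60959104e-04]] [-115.9   -0.   398.7] 0.00011629679776851485 [  0.5  10.9  36.3 115.5   0.   73. ] [-0.43828576  1.07908673  0.02684645]
(array([ 2.067e+02,  2.000e-01, -7.000e-01]), array([-0.002, -0.001,  0.001]))
```

View pics/side1.png

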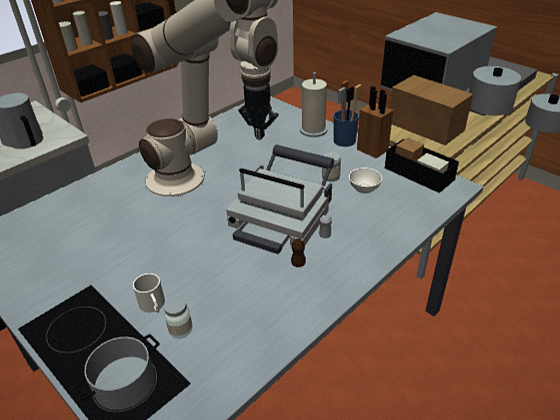

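Emit:
apply_moves(
  rows=[
    [[40,0,0,0,0,0,0],[80,0,0,0,0,0,0],[120,0,0,0,0,0,0],[160,0,0,0,0,0,0],[190,0,0,0,0,0,0],[207,0,-1,0,0,0,0],[207,0,-5,0,0,0,0],[207,0,-12,0,0,0,0],[207,0,-20,0,0,0,0],[207,0,-26,0,0,0,0],[207,0,-29,0,0,0,0],[207,0,-30,0,0,0,0]],
  ],
)

```text
time: 4.65
ee_pos: [0.5219, 0.035, 0.1931]
tcp_rot: [86.3, 89.9, 13.9]
wrist_force: [-1.1, 0.8, 0.6]
opening: 0.0002
```

```bash
python3 - <<'E'
from h import *
o,M=st(); print(o["time"], w2g(o["ee_pos"]).round(1),G.T@o["wrist_force"]); 
for n in ("side","top"):
    c=cams.camera(n); cv2.imwrite(f"pics/{n}2.png",cv2.resize(c["pixels"][100:310,130:410,::-1],(800,600)))
E
```

```text
4.65 [-83.9   0.  193.1] [1.09850375 0.79077019 0.55551669]
```

View pics/side2.png

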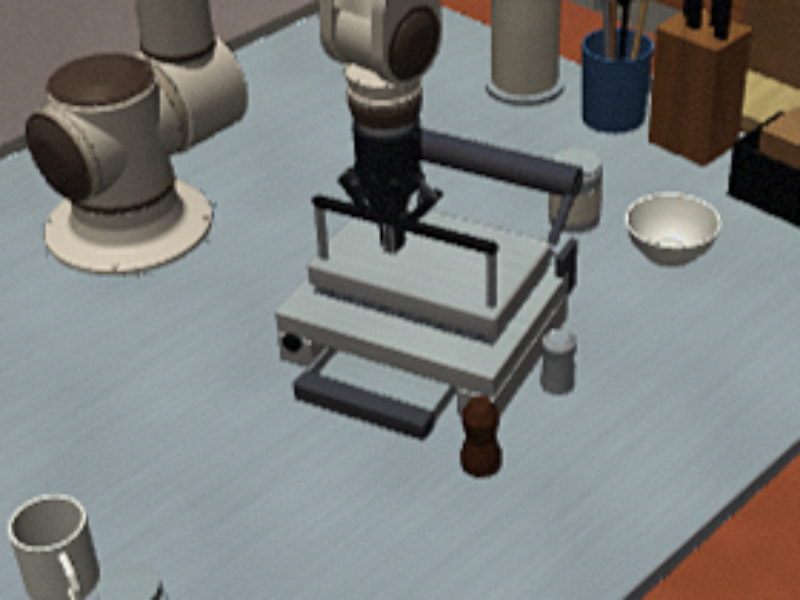

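The side view seems to show the bar at (395,218) drawn over the fingers, with the tips at (395,245). That would put the fingers behind the bar, so I'm checking with depth before pushing.

```bash
python3 - <<'E'
from h import *
o,M=st()
def proj(c,p):
    q=R.from_euler("xyz",c["attitude"],degrees=True).as_matrix().T@(np.array(p)-c["eye"]); return np.round([c["cx"]-c["fx"]*q[0]/q[2],c["cy"]+c["fy"]*q[1]/q[2],-q[2]],2)
for n in ("side","top"):
    c=cams.camera(n); W=cloud(c)
    print(n,"tcp",proj(c,o["ee_pos"]),"bar",proj(c,g2w([-60,0,215])),proj(c,g2w([-60,110,215])),proj(c,g2w([-60,-110,215])),"tray",proj(c,g2w([-194,0,26])))
    if n=="side":
        for v in range(160,196,2):
            print(v,[ (w2g(W[v,u]).round(0).astype(int).tolist()) for u in (262,268,274)])
E
```

```text
side tcp [267.9  187.19   1.71] bar [271.04 178.01   1.71] [242.81 170.32   1.75] [300.61 186.06   1.67] tray [254.97 243.83   1.74]
160 [[-122, -5, 325], [-115, -23, 325], [-93, -32, 315]]
162 [[-91, 13, 294], [-99, -13, 306], [-101, -37, 313]]
164 [[-98, 9, 292], [-95, -11, 295], [-96, -34, 302]]
166 [[-105, 6, 289], [-106, -17, 296], [-93, -32, 293]]
168 [[-112, 2, 287], [-102, -14, 285], [-95, -32, 286]]
170 [[-100, 10, 269], [-104, -15, 279], [259, 163, 5]]
172 [[-106, 7, 266], [-101, -13, 268], [245, 156, 5]]
174 [[-100, 11, 254], [-104, -14, 263], [-74, -20, 246]]
176 [[-102, 10, 246], [-95, -9, 248], [-101, -34, 259]]
178 [[-103, 10, 239], [-102, -12, 245], [-98, -32, 249]]
180 [[26, 87, 126], [-100, -10, 235], [-73, -18, 220]]
182 [[7, 76, 132], [-94, -7, 222], [29, 39, 129]]
184 [[-6, 69, 134], [-94, -7, 215], [17, 32, 130]]
186 [[-10, 67, 129], [-93, -6, 205], [0, 23, 135]]
188 [[-21, 61, 129], [-97, -7, 200], [-3, 22, 128]]
190 [[-33, 54, 130], [-21, 37, 128], [-15, 15, 130]]
192 [[-44, 48, 131], [-35, 29, 131], [-29, 8, 133]]
194 [[-55, 42, 131], [-50, 21, 134], [-36, 5, 130]]
top tcp [272.77 266.02   1.33] bar [263.01 268.78   1.31] [277.5  311.84   1.29] [248.82 226.61   1.32] tray [312.06 255.88   1.5 ]
```

View pics/top2.png

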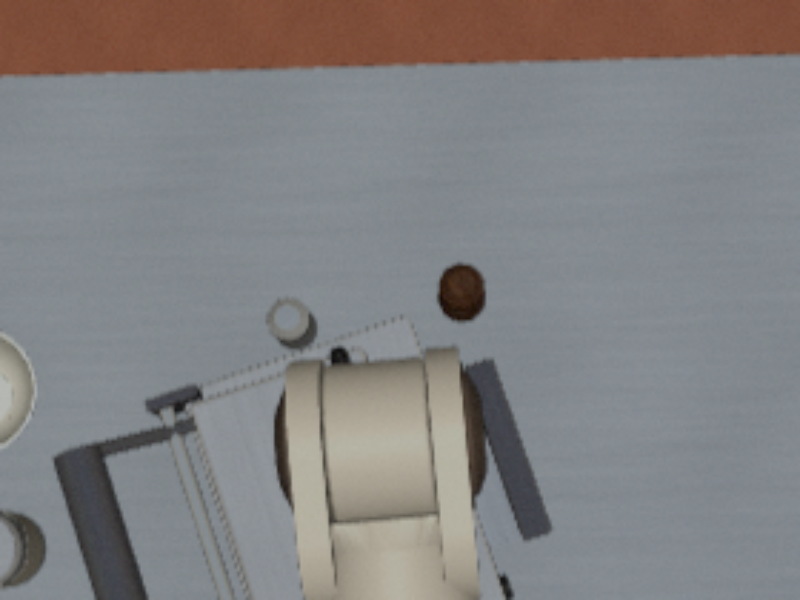

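Depth puts the finger surface at grill x≈-94, clearly in front of the bar's front at -68. The overlap in the picture was only apparent, so I start the push along the arc.

Emit:
apply_moves(
  rows=[
    [[0,0,-3,0,0,0,0],[0,0,-5,0,0,0,0],[-5,0,-9,0,0,0,0],[-11,0,-14,0,0,0,0],[-17,0,-18,0,0,0,0],[-25,0,-25,0,0,0,0],[-32,0,-32,0,0,0,0],[-39,0,-40,0,0,0,0],[-46,0,-48,0,0,0,0],[-52,0,-56,0,0,0,0],[-59,0,-65,0,0,0,0]],
  ],
)

```text
time: 5.95
ee_pos: [0.5025, 0.0962, 0.2533]
tcp_rot: [54.9, 89.8, -17.5]
wrist_force: [1.6, -4.9, 2.9]
opening: -0.0007
```

```bash
python3 - <<'E'
from h import *
o,M=st(); print(o["time"], w2g(o["ee_pos"]).round(1),G.T@o["wrist_force"]); 
for n in ("side",):
    c=cams.camera(n); cv2.imwrite(f"pics/{n}3.png",cv2.resize(c["pixels"][100:310,130:410,::-1],(800,600)))
E
```

```text
5.95 [-1.970e+01  1.000e-01  2.533e+02] [-5.17052624 -0.09620964  2.87977684]
```

View pics/side3.png

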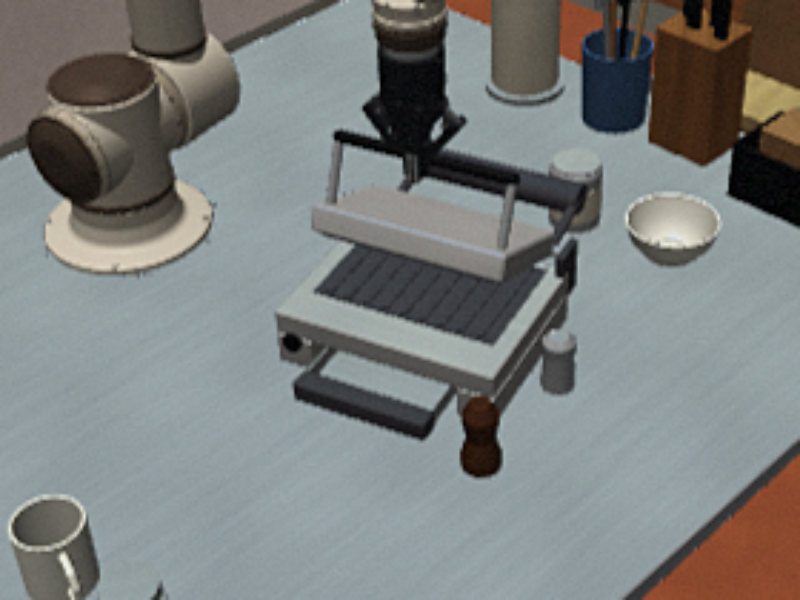

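The lid is now lifted to about 0.4 rad, with the fingers in front of the bar at (415,165). I'll continue past the balance point and then withdraw upwards.

Emit:
apply_moves(
  rows=[
    [[-5,0,-9,0,0,0,0],[-10,0,-18,0,0,0,0],[-15,0,-27,0,0,0,0],[-19,0,-37,0,0,0,0],[-23,0,-47,0,0,0,0],[-26,0,-57,0,0,0,0],[-29,0,-67,0,0,0,0],[-31,0,-78,0,0,0,0],[-32,0,-88,0,0,0,0],[-33,0,-99,0,0,0,0],[-34,0,-106,0,0,0,0],[-34,0,-109,0,0,0,0],[-34,0,-109,0,0,0,0],[-34,0,-109,0,0,0,0]],
  ],
)

```text
time: 7.4
ee_pos: [0.4692, 0.2014, 0.2882]
tcp_rot: [86.9, 89.8, 14.5]
wrist_force: [0.1, -0.9, -0.8]
opening: -0.0002
```

```bash
python3 - <<'E'
from h import *
o,M=st(); print(o["time"], w2g(o["ee_pos"]).round(1),G.T@o["wrist_force"],np.round(o["q"])); 
for n in ("side",):
    c=cams.camera(n); cv2.imwrite(f"pics/{n}4.png",cv2.resize(c["pixels"][70:280,130:410,::-1],(800,600)))
E
```

```text
7.4 [9.060e+01 2.000e-01 2.882e+02] [-0.84311963  0.20306961 -0.77248459] [ 23.   1.  12. 101.  -0.  96.]
```

View pics/side4.png

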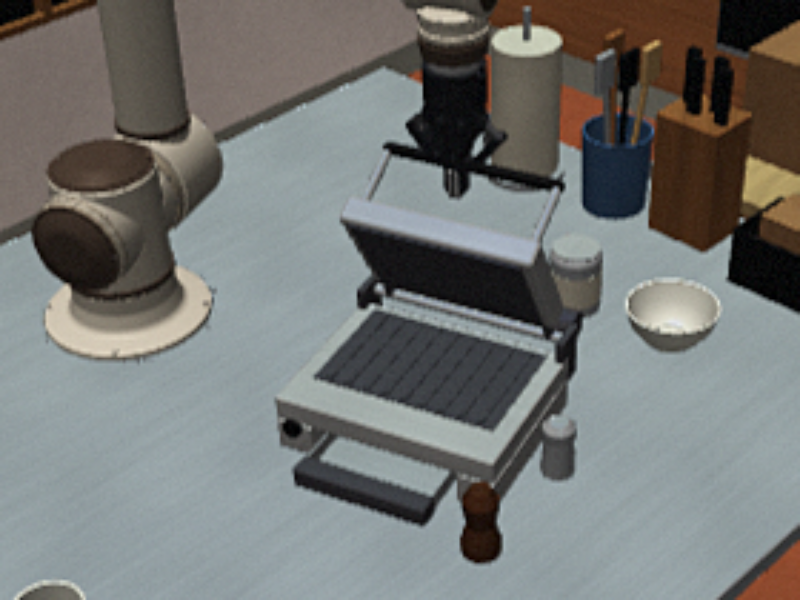

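Emit:
apply_moves(
  rows=[
    [[-20,0,0,0,0,0,0],[-60,0,0,0,0,0,0],[-100,0,0,0,0,0,0],[-130,0,0,0,0,0,0],[-130,0,40,0,0,0,0],[-130,0,80,0,0,0,0],[-130,0,120,0,0,0,0],[-130,0,160,0,0,0,0],[-130,0,200,0,0,0,0],[-130,0,240,0,0,0,0],[-130,0,280,0,0,0,0],[-130,0,310,0,0,0,0],[-130,0,326,0,0,0,0],[-130,0,326,0,0,0,0]],
  ],
)

```text
time: 8.85
ee_pos: [0.5676, -0.1121, 0.4172]
tcp_rot: [99.3, 89.9, 26.7]
wrist_force: [-0.0, 0.3, -0.3]
opening: 0.0003
```

```bash
python3 - <<'E'
from h import *
o,M=st(); print(o["time"], w2g(o["ee_pos"]).round(1),G.T@o["wrist_force"],np.round(o["q"])); print(plan([-235,0,24],ori(-xd)))
for n in ("side",):
    c=cams.camera(n); cv2.imwrite(f"pics/{n}5.png",cv2.resize(c["pixels"][70:280,130:410,::-1],(800,600)))
E
```

```text
8.85 [-238.     0.7  417.2] [ 0.34374001 -0.06226429 -0.27717764] [-11.  21.  51. 120.   0.  61.]
(array([393.2,   0. ,  -2.9]), array([-0.003, -0.   , -0.002]))
```

View pics/side5.png

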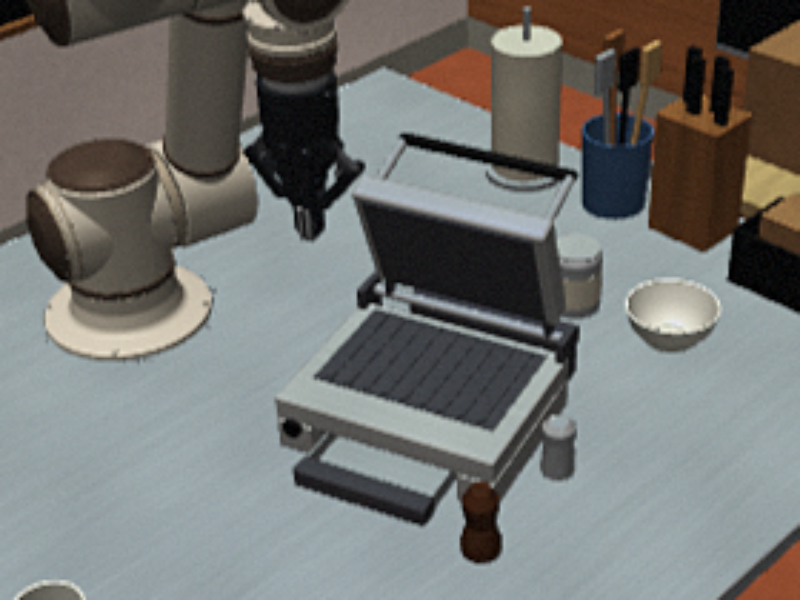

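The lid has gone further back, with the bar now at (490,160). Next I descend in front of the tray.

Emit:
apply_moves(
  rows=[
    [[40,0,0,0,0,0,0],[80,0,0,0,0,0,0],[120,0,0,0,0,0,0],[160,0,0,0,0,0,0],[200,0,0,0,0,0,0],[240,0,0,0,0,0,0],[280,0,0,0,0,0,0],[315,0,0,0,0,0,0],[345,0,0,0,0,0,0],[370,0,0,0,0,0,0],[385,0,0,0,0,0,0],[392,0,0,0,0,0,0],[392,0,0,0,0,0,0]],
  ],
)

```text
time: 10.2
ee_pos: [0.568, -0.11, 0.0255]
tcp_rot: [107.4, 89.9, 34.8]
wrist_force: [0.5, 0.6, 0.1]
opening: -0.0001
```

```bash
python3 - <<'E'
from h import *
o,M=st(); print(o["time"], w2g(o["ee_pos"]).round(1),G.T@o["wrist_force"],np.round(o["q"])); print(plan([-171,0,24],ori(-xd)))
for n in ("side",):
    c=cams.camera(n); cv2.imwrite(f"pics/{n}6.png",cv2.resize(c["pixels"][70:280,130:410,::-1],(800,600)))
E
```

```text
10.2 [-2.361e+02 -2.000e-01  2.550e+01] [ 0.42038712 -0.60788609  0.08036879] [-11.  10.  -7.  73.   0.  62.]
(array([  1.6,  -0.3, -65.1]), array([-0.002, -0.001, -0.002]))
```

View pics/side6.png

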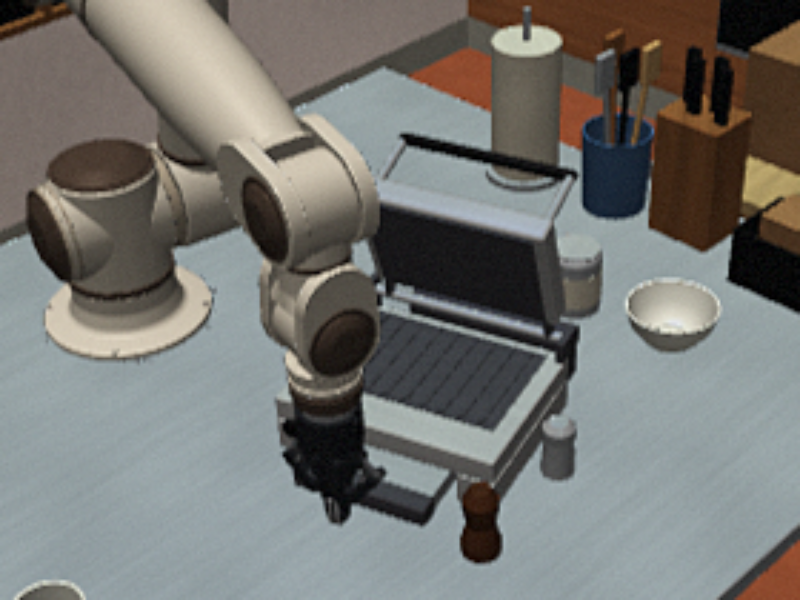

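Emit:
apply_moves(
  rows=[
    [[0,0,-8,0,0,0,0],[0,0,-16,0,0,0,0],[0,0,-23,0,0,0,0],[0,0,-28,0,0,0,0],[0,0,-32,0,0,0,0],[0,0,-36,0,0,0,0],[0,0,-40,0,0,0,0],[0,0,-44,0,0,0,0],[0,0,-48,0,0,0,0],[0,0,-52,0,0,0,0],[0,0,-55,0,0,0,0],[0,0,-58,0,0,0,0],[0,0,-60,0,0,0,0],[0,0,-61,0,0,0,0],[0,0,-61,0,0,0,0]],
  ],
)

```text
time: 11.75
ee_pos: [0.55, -0.0518, 0.0263]
tcp_rot: [99.1, 89.8, 26.6]
wrist_force: [0.1, -0.7, 0.6]
opening: 0.0001
```

```bash
python3 - <<'E'
from h import *
o,M=st(); print(o["time"], w2g(o["ee_pos"]).round(1),G.T@o["wrist_force"],np.round(o["q"])); print(plan([-171,0,24],ori(-xd)))
E
```

```text
11.75 [-175.1   -0.6   26.3] [-0.71475081  0.16913877  0.6155623 ] [ -5.   6. -11.  72.   0.  67.]
(array([ 2.3, -0.7, -4.1]), array([-0.001, -0.   , -0.003]))
```

Emit:
apply_moves(
  rows=[
    [[0,0,-1,0,0,0,0],[0,0,-2,0,0,0,0],[0,0,-3,0,0,0,0],[0,0,-4,0,0,0,0],[0,0,-4,0,0,0,0]],
  ],
)

```text
time: 12.25
ee_pos: [0.5488, -0.0478, 0.0263]
tcp_rot: [101.7, 89.8, 29.1]
wrist_force: [1.1, -1.7, -0.1]
opening: -0.0
```

Emit:
apply_moves(
  rows=[
    [[0,0,-1,0,0,0,0],[0,0,-2,0,0,0,0],[0,0,-3,0,0,0,0],[0,0,-3,0,0,0,0]],
  ],
)

```text
time: 12.65
ee_pos: [0.5487, -0.0477, 0.0264]
tcp_rot: [27.1, 89.7, -45.6]
wrist_force: [4.4, -17.1, -2.5]
opening: -0.0
```

```bash
python3 - <<'E'
from h import *
o,M=st(); print(o["time"], w2g(o["ee_pos"]).round(1),G.T@o["wrist_force"])
E
```

```text
12.65 [-170.8   -0.6   26.4] [-17.67491242   0.94178764  -2.54080011]
```

The tray is hard against its stop: 17.7 N, with the tool halted at x=-170.8 as expected. Retreating.

Emit:
apply_moves(
  rows=[
    [[0,0,5,0,0,0,0],[0,0,20,0,0,0,0],[0,0,40,0,0,0,0],[0,0,60,0,0,0,0],[-30,0,70,0,0,0,0],[-70,0,70,0,0,0,0],[-110,0,70,0,0,0,0],[-150,0,70,0,0,0,0],[-190,0,80,0,0,0,0],[-230,0,100,0,0,0,0],[-270,0,130,0,0,0,0],[-300,0,150,0,0,0,0],[-300,0,150,0,0,0,0]],
  ],
)

```text
time: 13.95
ee_pos: [0.5933, -0.1924, 0.331]
tcp_rot: [41.8, 89.3, -30.9]
wrist_force: [0.6, 0.2, -0.0]
opening: 0.0
```

```bash
python3 - <<'E'
from h import *
o,M=st(); print(o["time"], w2g(o["ee_pos"]).round(1),np.round(o["wrist_force"],1),np.abs(o["qd"]).max())
for n in ("side","top"):
    c=cams.camera(n); cv2.imwrite(f"pics/{n}7.png",c["pixels"][:,:,::-1]); W=cloud(c); q=(W-O)@G*1000
    bar=q[(q[...,2]>250)&(q[...,2]<330)&(abs(q[...,1])<110)&(q[...,0]>80)&(q[...,0]<230)]
    print(n,"bar",len(bar),np.median(bar,0).round(1))
    t=q[(q[...,2]>30)&(q[...,2]<48)&(abs(q[...,1])<85)&(q[...,0]>-230)&(q[...,0]<-132)]
    print("tray top x",np.percentile(t[:,0],[1,50,99]).round(1),len(t))
    for l in "shaker mill mug bowl can jar".split():
        print(l,[(np.round(d["at"],3).tolist(),round(d["confidence"],2)) for d in cams.find_in(l,c)[:1]])
E
```

```text
13.95 [-322.2    0.4  331. ] [ 0.6  0.2 -0. ] 8.54009302057671
side bar 297 [163.3  -3.4 302.7]
tray top x [-166.6 -153.1 -133.4] 337
shaker [([0.694, 0.142, 0.046], 0.51)]
mill [([0.72, -0.028, 0.051], 0.61)]
mug [([0.514, -0.461, 0.057], 0.62)]
bowl [([0.606, 0.488, 0.038], 0.68)]
can [([0.486, 0.428, 0.076], 0.72)]
jar [([0.516, 0.155, 0.088], 0.65)]
top bar 1255 [164.4   2.5 301.8]
tray top x [-159.8 -146.  -132.3] 611
shaker [([0.674, 0.151, 0.076], 0.52)]
mill [([0.696, -0.016, 0.085], 0.71)]
mug [([0.498, -0.462, 0.035], 0.89)]
bowl [([0.624, 0.476, 0.025], 0.64)]
can [([0.462, 0.426, 0.101], 0.68)]
jar [([0.632, -0.459, 0.111], 0.58)]
```

View pics/side7.png

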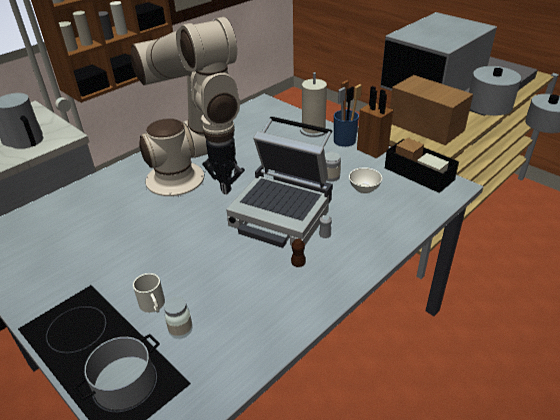

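View pics/top7.png

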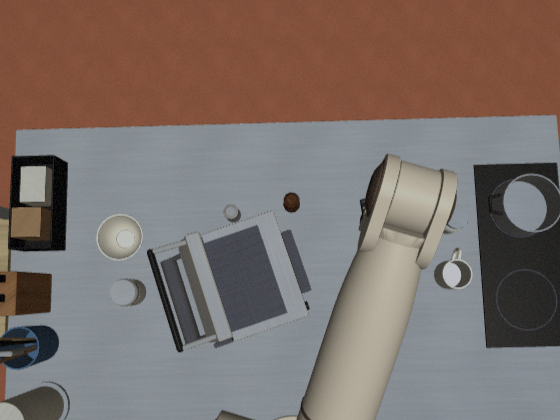

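The side view shows the lid leaning back with the bar at (300,130) and the tray home at (263,238), and the bystanders unmoved. The top view agrees: bar at (165,300), tray at (297,262). I'll let the arm settle and check again that the lid is at rest and past 1.15 rad.

Emit:
apply_moves(
  rows=[
    [[0,0,0,0,0,0,0],[0,0,0,0,0,0,0],[0,0,0,0,0,0,0],[0,0,0,0,0,0,0],[0,0,0,0,0,0,0],[0,0,0,0,0,0,0],[0,0,0,0,0,0,0],[0,0,0,0,0,0,0],[0,0,0,0,0,0,0],[0,0,0,0,0,0,0]],
  ],
)

```text
time: 15.65
ee_pos: [0.5921, -0.1894, 0.3272]
tcp_rot: [27.5, 89.7, -45.2]
wrist_force: [1.1, 0.2, -0.6]
opening: 0.0002
```

```bash
python3 - <<'E'
from h import *
c=cams.camera("top"); q=(cloud(c)-O)@G*1000
bar=q[(q[...,2]>280)&(q[...,2]<330)&(abs(q[...,1])<105)&(q[...,0]>80)&(q[...,0]<230)]
print(len(bar),np.median(bar,0).round(1),np.percentile(bar[:,0],[5,50,95]).round(1))
m=np.median(bar,0); th=np.degrees(np.arctan2(m[2]-8-97,115-m[0]));print("phi",np.radians(th)-np.arctan2(118,175), "no -8:",np.arctan2(m[2]-97,115-m[0])-np.arctan2(118,175))
t=q[(q[...,2]>33)&(q[...,2]<48)&(abs(q[...,1])<85)&(q[...,0]>-230)&(q[...,0]<-132)]; print(np.percentile(t[:,0],[0,1,5]).round(1))
for l in ["jar"]: print(cams.find_in(l,c))
o,M=st();print(o["time"],np.abs(o["qd"]).max(),o["wrist_force"])
E
```

```text
971 [166.2   2.7 303.9] [ 81.2 166.2 177.2]
phi 1.2295058334069737 no -8: 1.220150079170045
[-160.2 -159.8 -158.6]
[{'at': [0.6349, -0.4583, 0.1112], 'confidence': 0.9}]
15.75 0.1094105473600413 [-0.54918915  0.50695453  0.61558179]
```

```bash
python3 -c "
from h import *
bot.job_done()"
```

```text
the job is handed in; nothing more can be done
```

I pushed the lid open by its bar and pushed the drip tray home, then handed the job in at about 15.8 s. The hand-in gives no verdict, so what follows rests on my own last checks.

- **Lid:** I pushed the bar along its arc with the closed fingers to about 0.95 rad and drew back upwards. It went on to its stop by itself and measured about 1.23 rad. I didn't measure its speed, but two looks about 1.7 s apart agreed within about 2 mm at the bar.
- **Tray:** I pushed it until it stopped, at about 17 N. Its front face measured x = -160 mm, which is fully home.
- **Bystanders:** All six looked in place. Most final readings were within about 6 mm of the first. The top view gave the jar about 15 mm off, probably because the arm partly hid it; the side-view search mistook something on the grill for it. In that picture the jar stood where it began, and the arm never went near it. The mug had no first reading in the top view, but its side readings agreed within 1 mm.
- **Robot:** It ended clear of everything, with wrist force readings of about 1 N.

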